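# Find the rough-soled lapping block and set it on the inspection stand

### The arm

A 7-joint arm with a two-finger parallel gripper is mounted at the origin on a cart in front of the work surface, level with it; the furniture and walls round the work are solid. World frame = base frame: x ahead of the robot, y to its left, z up, the work surface at z = 0. Lengths are in m, angles in rad, forces in N, time in s.
With the tool pointing down it reaches from about 0.425 to 0.95 m from the base axis. Payload 4.7 kg.
Tool frame: the origin (TCP) lies midway between the tips of the shut fingers; the grasp point (between the pads) lies r.pinch_z behind it (r.pinch_z is the distance from the TCP to the grasp point, in m); z points along the fingers, y is the line along which they close (so a half turn about z gives the same grasp; the last joint's range is limited). The gripper opens to 85 mm and grips with 20 to 120 N. Pads are 22 mm wide; open, the fingers measure 114 mm over their backs; the gripper's body (76 mm by 85 mm) begins 54 mm behind the grasp point. The pads swing forward as they close: fully open they stand 13 mm farther back than shut.
Start: joints at [-1.318, 0.469, -0.049, 1.532, 0.024, 1.141, -0.082], TCP at [0.188, 0.648, 0.231] pointing down, gripper open.
Joint ranges: [-2.59, 2.59], [-0.33, 1.99], [-1.39, 1.29], [0.1, 2.45], [-1.04, 4.18], [0.21, 1.99], [-2.66, 2.66]. Speed limits (rad/s): [2.57, 2.57, 3.14, 3.14, 3.14, 3.14, 3.14].

### API

Orientations are given as a 3x3 rotation matrix whose columns are the frame's x, y, z axes.
In Python, from cell import r, eoat, capture, camera_info, ticket, boxes_of, silhouettes, pinpoint gives the robot as it stands. Calls block until the motion is done:
- r.move_to(position, orientation): joint-space move of the TCP to a pose.
- r.movel(position, attitude=None, velocity=0.15, f_stop=None): straight line of the TCP; attitude=None keeps the orientation; velocity is the mean speed in m/s. With f_stop (N) it stops when the force on the tool has changed by that much, and returns True; else False.
- r.move_j(angles): joint-space move.
- eoat.move_gripper(opening, squeeze=None): finger opening in m; squeeze is the grip in N (None keeps the last); returns when the fingers have stopped.
- r.dwell(seconds).
- r.solve_ik(position, orientation): joint angles nearest the present ones, or None.
- capture(name): name is "scene" or "top"; returns the picture (400x640x3 uint8, blue, green, red); there is no depth.
- camera_info(name): a dict with "intrinsics" (3x3 intrinsics, pixels), "R" (3x3) and "t" (3): a world point X has camera coordinates R X + t. Camera axes: x right, y down, z forward; pixel columns grow to the right and rows downward; lengths in m; the calibration is good to about 2 mm. A picture is of the moment at which its call begins. camera_info takes no time and is no camera call.
A pose or a line that the arm cannot do raises r.Unreachable and nothing moves.
- ticket.job_done(): hands the job in; it is judged then, once.
Trained networks look in the newest picture that a camera, given by its name, has taken for a name from the list of things; names that differ only in an ending like _2 or _b are one class to them, and where a whole thing is asked for, a point or a joint stands for the part that bears it (a point fixed in the world has none). Each returns a list of dicts, best first, with "confidence" (0 to 1); they miss things now and then, are a little off and sometimes report something else, mostly with a low value. They report only what shows in the picture. A call takes as long as a camera call.
- boxes_of(camera, target): "location" ([x, y, z] in m, in world coordinates, good to about 4 mm: the middle of the surface that is visible of it).
- silhouettes(camera, target): "pixels" (400x640 bool, what is visible of it).
- pinpoint(camera, target): "location" ([x, y, z] in m, in world coordinates, good to about 4 mm: a listed point, or the origin of a listed thing).
Readings, each from a call of its own:
- r.read_clock(): time.
- r.read_joints(): joint angles.
- r.read_joint_velocities(): joint speeds.
- r.read_joint_efforts(): joint torques, N m.
- r.read_ee_pos(): TCP position.
- r.read_ee_rot(): TCP orientation.
- r.read_wrist_force(): force on the tool from outside, world axes, zero at the start.
- r.read_wrist_torque(): the same for the moment, N m.
- r.read_gripper_width(): finger opening in m.
- r.read_gripper_force(): force on a finger pad.
Only numpy, scipy, OpenCV 4.12 (cv2) and the standard library are available. Lean on these libraries where they do the work, as an engineer would, in place of code of your own. Each camera call takes 0.05 s, during which the arm holds its last target. There are 200 camera calls.

### The job

Three steel lapping blocks that look alike wait in the rail's bays; the sole of one is still rough, the other two are lapped smooth. Drag each block several centimetres out of its bay across the bench to feel which one rubs much harder, then lay that one on the sloping seat under the stand's lamp head, sole down, long side up the slope, centred and with its end down against the lip. Leave the two smooth blocks lying flat on the bench, and do not disturb the cutters, the marker pen or the loupe.

Things in the scene. Friction and masses are not known exactly. Their poses are not given: they have to be found in the camera images.
- rail: Low aluminium rail fixed to the bench, three bays open to the robot (-x). Origin on the bench at the middle bay; x points away from the robot, y left along the row, z up. Its bar (12 mm high, 220 mm long) runs from x = 73 to 87 mm; two teeth at y = -40 and +40 mm, 8 mm wide and 10 mm high, reach forward to x = 49 mm. A block's long side starts along the rail's y.
- bay_right (a point): On the bench (z = 0) at the right bay; a block's centre starts here, within 5 mm. Each block: plain steel, 70 mm long, 45 mm wide, 24 mm high, two dark screw heads on top, about 0.6 kg; its lowest 4 mm is a dark sole set in 2 mm all round.
- bay_middle (a point): On the bench at the middle bay, where the second block starts. Pushed low on its long side, a block slides without tipping. Under its own weight a smooth one needs 0.5 to 1.3 N, the rough one 3.9 to 8.3 N.
- bay_left (a point): On the bench at the left bay, where the third block starts. Nothing visible tells the rough block from the smooth ones, and any bay may hold it. The bench top in front of the bays is clear for 80 mm.
- stand: Grey inspection stand fixed to the bench. Origin on the bench under the seat's centre; x points away from its open front, z up. Base 160 x 100 x 6 mm, from x = -55 to 105 mm; mast of 18 mm diameter at x = 88 mm. The mast's lamp head hangs over the seat and stops a hand that comes straight down: come from the front, square to the slope.
- lamp_edge (a point): Middle of the lower front edge of the lamp head, 166 mm over the bench; the head reaches 94 mm back from here (+x of the stand), 50 mm to either side and 16 mm up.
- seat (a point): Centre of the seat's surface, 50 mm over the bench, frame tilted 30 degrees: x up the slope, away from the front; y across; z square out of it. Steel plate 60 mm wide, x = -42 to 45 mm, no side walls. Lip across the low end: inner face at x = -37 mm, 8 mm high. A block against the lip is centred at x = -2 mm. The rough sole does not slide down the seat by itself.
- cutters: side cutters with red handles, 54x137x13 mm, lying near the front edge; bystander
- marker: blue and white marker pen, 13x130x15 mm, lying in front of the stand; bystander
- magnifier: small black cylindrical loupe, 37 mm across and 20 mm high, right of the blocks; bystander

How it is judged:
On the way:
1. each of the three blocks has been dragged at least 30 mm from its start place and lies on the bench (distance of each of sole_a, sole_b, sole_c from where it was at the start of the episode above 0.03 m and height (world z) of each of sole_a, sole_b, sole_c below 0.008 m), for 0.2 s.
At the end, for the whole second after the job is handed in: The rough block lies sole down on the seat: tilted like the seat within 5 degrees, its long side up the slope within about 9 degrees, its centre within 10 mm of the seat's middle line and its end at most 9 mm from the lip. The two smooth blocks lie flat on the bench (x of sole_b in the frame of seat between -0.006 and 0.007 m and y of sole_b in the frame of seat between -0.01 and 0.01 m and z of sole_b in the frame of seat between -0.001 and 0.005 m and angle between sole_b's own z axis and vertical between 0.434 and 0.614 rad and angle between sole_b's own y axis and vertical between 1.491 and 1.651 rad and height (world z) of each of sole_a, sole_c below 0.008 m and angle between each of sole_a, sole_c's own z axis and vertical below 0.1 rad); the robot touches nothing.
It fails at once if the cutters, the marker pen or the loupe is moved more than 30 mm (distance of any of cutters, marker, magnifier from where it was at the start of the episode above 0.03 m).
It also fails if it takes over 58 s, if anything falls off the work surface, if the arm or the gripper's body presses on something with over 40 N, if the wrist force passes 120 N, or if a joint passes its speed limit or range.

## Working session

There is one attempt and no reset: what is moved stays moved. The work goes in short steps, each a Python script; the robot and the scene stay as the last script left them, time stands still between calls to the robot, and variables do not carry over. Pictures are saved under pics/ and viewed, at most 10 in all, crops included, and the job is handed in when it is done.

```bash
mkdir -p pics; ls; python3 - <<'E'
from cell import *
import cv2,numpy as np
print(r.pinch_z, r.read_clock())
for c in ("scene","top"):
    cv2.imwrite(f"pics/{c}0.png",capture(c))
    i=camera_info(c); print(c,(-i["R"].T@i["t"]).round(3))
    for n in ("rail","bay_right","bay_middle","bay_left","stand","lamp_edge","seat","cutters","marker","magnifier"):
        print(n,[(np.round(d["location"],4).tolist(),round(d["confidence"],2)) for d in pinpoint(c,n)[:3]])
print(r.read_clock(), r.read_wrist_force())
E
```

```text
cell.py
pics
0.0187 0.0
scene [ 0.102 -0.512  0.703]
rail []
bay_right []
bay_middle []
bay_left []
stand [([0.5522, 0.4118, 0.0025], 0.8)]
lamp_edge [([0.5644, 0.4136, 0.1663], 0.91)]
seat [([0.5515, 0.4108, 0.0504], 0.72)]
cutters [([0.3369, 0.1753, -0.0019], 0.7)]
marker [([0.3745, 0.3794, -0.0008], 0.56)]
magnifier [([0.4575, -0.0792, -0.0028], 0.69)]
top [0.385 0.199 1.262]
rail []
bay_right []
bay_middle []
bay_left []
stand [([0.556, 0.4172, -0.0018], 0.55)]
lamp_edge [([0.5657, 0.4105, 0.1696], 0.63)]
seat [([0.5487, 0.4104, 0.0486], 0.94)]
cutters [([0.3396, 0.1777, -0.0017], 0.73)]
marker [([0.3741, 0.3804, -0.0017], 0.61)]
magnifier [([0.4584, -0.0802, 0.0032], 0.68)]
1.1 [-0.28512464 -0.02169992  0.59722102]
```

View pics/scene0.png

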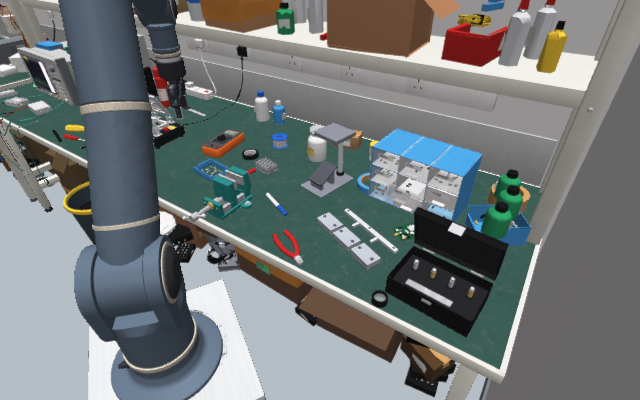

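View pics/top0.png

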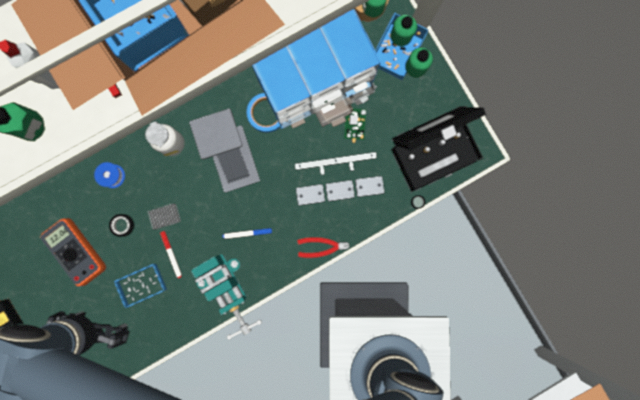

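Scene view: the block row is at px (320–380, 212–265), with the rail behind it and the stand at (328,175). Top view: the blocks are at (311,195), (341,190) and (370,186), the rail bar at (336,160) and the seat at (233,165). Next I'll segment the blocks and get the stand's yaw.

```bash
cat > h.py <<'E'
from cell import *
import cv2,numpy as np
def bp(cam,uv,z):
    i=camera_info(cam); c=-i["R"].T@i["t"]
    d=i["R"].T@np.linalg.inv(i["intrinsics"])@np.array([uv[0],uv[1],1.]); return c+d*(z-c[2])/d[2]
def rects(cam,im,roi,thr,z,amin,up=4):
    x0,y0,x1,y1=roi
    g=cv2.resize(cv2.cvtColor(im,cv2.COLOR_BGR2GRAY)[y0:y1,x0:x1],None,fx=up,fy=up,interpolation=cv2.INTER_CUBIC)
    out=[]
    for c in cv2.findContours((g>thr).astype(np.uint8),cv2.RETR_EXTERNAL,cv2.CHAIN_APPROX_NONE)[0]:
        if cv2.contourArea(c)<amin*up*up: continue
        w=np.array([bp(cam,((p[0][0]+.5)/up+x0-.5,(p[0][1]+.5)/up+y0-.5),z)[:2] for p in c],np.float32)
        (cx,cy),(a,b),t=cv2.minAreaRect((w*1000))
        if a<b: a,b,t=b,a,t+90
        out.append((round(cx/1000,4),round(cy/1000,4),round(a,1),round(b,1),round((t+90)%180-90,1)))
    return out
E
python3 - <<'E'
from h import *
t=cv2.imread("pics/top0.png"); s=cv2.imread("pics/scene0.png")
for thr in (110,130): print(thr,"blocks top",rects("top",t,(285,172,395,212),thr,.024,80))
print("rail top",rects("top",t,(285,145,390,178),150,.012,60))
g=cv2.cvtColor(t,cv2.COLOR_BGR2GRAY)
print("pix",g[190,335],g[195,305],g[205,320],g[165,234],g[183,240],g[135,215])
for n in ("bay_left","rail","seat","stand"):
  for c in ("top","scene"):
    capture(c); print(n,c,[(np.round(d["location"],3).tolist(),round(d["confidence"],2)) for d in boxes_of(c,n)[:4]])
a=cv2.resize(t[95:225,180:440],None,fx=3,fy=3,interpolation=cv2.INTER_CUBIC)
cv2.imwrite("pics/c1.png",a)
b=cv2.resize(s[110:310,250:450],None,fx=3,fy=3,interpolation=cv2.INTER_CUBIC)
cv2.imwrite("pics/c2.png",b)
E
```

```text
110 blocks top [(0.4776, 0.2113, 75.0, 49.6, -82.0), (0.4884, 0.1322, 75.1, 49.9, -82.0), (0.5003, 0.0532, 75.2, 49.9, -82.6)]
130 blocks top [(0.4777, 0.2112, 73.3, 47.9, -82.0), (0.4884, 0.1321, 73.2, 48.0, -81.5), (0.5002, 0.0529, 73.0, 48.1, -82.7)]
rail top [(0.5584, 0.1412, 222.1, 40.6, -81.6)]
pix 204 205 83 94 151 146
bay_left top [([0.572, 0.138, 0.011], 0.6), ([0.455, -0.079, 0.016], 0.3)]
bay_left scene [([0.565, 0.126, 0.011], 0.94)]
rail top [([0.566, 0.147, 0.012], 0.56)]
rail scene [([0.565, 0.127, 0.016], 0.61)]
seat top [([0.576, 0.417, 0.181], 0.55)]
seat scene [([0.581, 0.41, 0.051], 0.98)]
stand top [([0.583, 0.416, 0.181], 0.73)]
stand scene [([0.582, 0.406, 0.051], 0.93)]
```

View pics/c1.png

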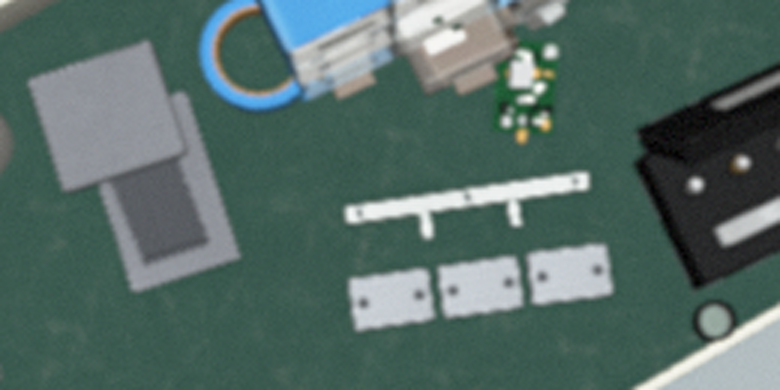

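View pics/c2.png

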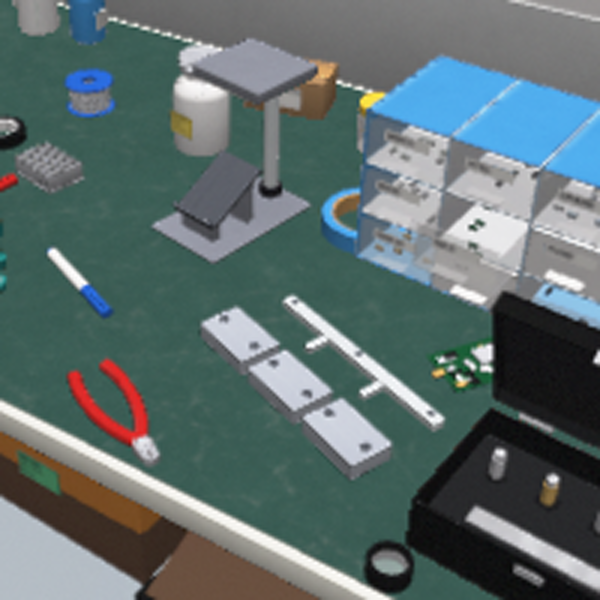

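The crops confirm three blocks in front of the rail, and the stand with its open front towards the marker: lamp head corners at crop px (28,80), (148,40), (188,152), (65,192), base front corners at (135,291), (240,258). Now the stand's yaw.

```bash
python3 - <<'E'
from h import *
f=lambda p,z:bp("top",((p[0]+.5)/3-.5+180,(p[1]+.5)/3-.5+95),z)
L=[f(p,.182) for p in((28,80),(148,40),(188,152),(65,192))]
B=[f(p,.006) for p in((135,291),(240,258))]
ang=lambda v:np.degrees(np.arctan2(v[1],v[0])).round(2)
print("lamp",np.round(L,4),"angles",ang(L[0]-L[3]),ang(L[1]-L[2]),ang(L[0]-L[1])-90,ang(L[3]-L[2])-90)
print("base",np.round(B,4),ang(B[0]-B[1])-90)
t=cv2.imread("pics/top0.png")
# lamp/base via hue-less grey mask
hsv=cv2.cvtColor(t,cv2.COLOR_BGR2HSV)
for c in("top","scene"):
    capture(c)
    for n in("stand","cutters","marker"):
        d=silhouettes(c,n)
        if d:
            m=d[0]["pixels"]; cs=max(cv2.findContours(m.astype(np.uint8),cv2.RETR_EXTERNAL,cv2.CHAIN_APPROX_NONE)[0],key=cv2.contourArea)
            w=np.array([bp(c,q[0],.01)[:2] for q in cs]); print(c,n,w.min(0).round(3),w.max(0).round(3))
P=[];S=[]
for k in range(5):
  for c in("top","scene"):
    capture(c)
    for n,a in(("seat",P),("lamp_edge",S)):
        d=pinpoint(c,n)
        if d and d[0]["confidence"]>.4:a.append(d[0]["location"])
print(np.median(P,0),np.std(P,0),np.median(S,0),np.std(S,0))
print(r.read_clock())
E
```

```text
lamp [[0.6364 0.4918 0.182 ]
 [0.6682 0.3991 0.182 ]
 [0.58   0.3671 0.182 ]
 [0.5487 0.4618 0.182 ]] angles 18.92 19.97 18.92 18.340000000000003
base [[0.4859 0.4407 0.006 ]
 [0.5157 0.347  0.006 ]] 17.61
top stand [0.49  0.351] [0.708 0.533]
top cutters [0.311 0.11 ] [0.362 0.238]
top marker [0.364 0.315] [0.386 0.443]
scene stand [0.481 0.343] [0.838 0.808]
scene cutters [0.308 0.103] [0.361 0.245]
scene marker [0.356 0.307] [0.385 0.442]
[0.5511  0.4104  0.04945] [0.0017193  0.00189908 0.00169024] [0.5636  0.41285 0.1681 ] [0.00186357 0.00130767 0.00348065]
3.8
```

```bash
cat >> h.py <<'E'
ya=np.radians(8.1); u=np.array([np.cos(ya),np.sin(ya),0]); v=np.array([-u[1],u[0],0])
def Rdown(s=1): y=s*u; z=np.array([0,0,-1.]); return np.column_stack([np.cross(y,z),y,z])
ys=np.radians(18.7); su=np.array([np.cos(ys),np.sin(ys),0]); sv=np.array([-su[1],su[0],0])
SEAT=np.array([.5515,.4107,.050]); sx=su*np.cos(np.pi/6)+[0,0,.5]; sn=np.cross(sx,sv)
def Rseat(s=1): y=s*sv; z=-sn; return np.column_stack([np.cross(y,z),y,z])
B={"right":np.array([.5002,.0529,0]),"middle":np.array([.4884,.1321,0]),"left":np.array([.4777,.2112,0])}
E
python3 - <<'E'
from h import *
for s in(1,-1):
    for n,b in B.items():
        for p in(b+[0,0,.1],b,b-.045*u): q=r.solve_ik(p,Rdown(s)); print(s,n,None if q is None else np.round(q,2))
    for d in(.005,.06,.12): q=r.solve_ik(SEAT+sn*d,Rseat(s)); print("seat",s,None if q is None else np.round(q,2))
print(sn, r.read_joints())
E
```

```text
1 right [-0.57  0.38  0.47  2.09 -0.26  0.73  0.21]
1 right [-0.43  0.55  0.31  2.13 -0.33  0.51  0.27]
1 right [-0.43  0.5   0.3   2.23 -0.33  0.45  0.27]
1 middle [-0.67  0.38  0.4   2.08 -0.22  0.73  0.01]
1 middle [-0.58  0.55  0.29  2.12 -0.31  0.51  0.09]
1 middle [-0.58  0.5   0.26  2.22 -0.28  0.45  0.05]
1 left [-0.78  0.4   0.36  2.04 -0.2   0.74 -0.16]
1 left [-0.71  0.56  0.28  2.09 -0.29  0.53 -0.08]
1 left [-0.73  0.51  0.25  2.18 -0.27  0.47 -0.13]
seat 1 [-0.77  0.55 -0.05  2.02  1.21  0.27 -0.04]
seat 1 [-1.01  0.44  0.23  2.07  0.71  0.23  0.41]
seat 1 [-1.    0.32  0.16  2.09  0.65  0.34  0.47]
-1 right [-1.    0.6   1.12  2.11 -0.72  0.88 -2.46]
-1 right [-0.86  0.73  0.91  2.15 -0.93  0.72 -2.31]
-1 right [-0.88  0.68  0.91  2.25 -0.95  0.66 -2.26]
-1 middle [ 0.52  0.67 -1.18  2.01  0.76  0.99  2.24]
-1 middle [ 0.5   0.92 -1.19  2.07  1.08  0.99  1.99]
-1 middle [ 0.51  0.87 -1.19  2.17  1.08  0.93  1.94]
-1 left [-0.28  0.4  -0.26  2.01  0.15  0.75  2.65]
-1 left [-0.26  0.57 -0.3   2.06  0.31  0.56  2.5 ]
-1 left [-0.29  0.52 -0.29  2.16  0.3   0.5   2.46]
seat -1 None
seat -1 [-1.5   0.6   0.9   2.1  -1.01  0.27 -1.12]
seat -1 [-1.44  0.38  0.72  2.12 -0.05  0.26 -2.02]
[-0.47360514 -0.1603065   0.8660254 ] [-1.31792457  0.46861876 -0.04859495  1.53247445  0.02410508  1.14101045
 -0.08232211]
```

```bash
cat > drag.py <<'E'
from h import *
import sys
R=Rdown(1)
eoat.move_gripper(.062)
for n in sys.argv[1:]:
    b=B[n]; t0=r.read_clock()
    r.move_to(b+[0,0,.09],R); r.movel(b+[0,0,.02],velocity=.2)
    hit=r.movel(b+[0,0,-.012],velocity=.03,f_stop=4)
    z=r.read_ee_pos()[2]+.006; p=b.copy(); p[2]=z
    r.movel(p,velocity=.1); f0=np.array(r.read_wrist_force()); fs=[]
    for k in range(1,8):
        r.movel(p-u*.008*k,velocity=.04); fs.append(float((np.array(r.read_wrist_force())-f0)@u))
    e=p-u*.056
    r.movel(e+u*.006,velocity=.1); r.movel(e+u*.006+[0,0,.08],velocity=.25)
    print(n,hit,"zc",round(z-.006,4),np.round(fs,2),round(r.read_clock()-t0,2))
E
python3 drag.py right middle left; python3 - <<'E'
from h import *
t=capture("top"); cv2.imwrite("pics/top1.png",t); print(rects("top",t,(280,170,400,225),120,.024,60), r.read_clock())
E
```

```text
right True zc -0.0055 [0.55 1.38 1.2  2.06 1.81 2.35 2.25] 7.17
middle True zc -0.0055 [0.85 1.21 0.74 1.05 0.86 1.41 1.01] 5.19
left True zc -0.0055 [ 0.64 -0.9  -0.77 -0.84 -0.1  -0.27 -0.39] 5.19
[(0.4153, 0.2513, 35.2, 19.7, 13.2), (0.441, 0.1256, 74.6, 48.7, -81.7), (0.4529, 0.0456, 74.0, 48.8, -82.2)] 21.7667
```

The top view has the right and middle blocks dragged about 48 mm; the left one is hidden by the arm. Readings taken at standstill are ambiguous, so I'll use a force stop while moving.

```bash
cat > test.py <<'E'
from h import *
import sys
R=Rdown(1)
C={"right":[.4529,.0456,0],"middle":[.441,.1256,0],"left":[.4304,.2044,0]}
for n in sys.argv[1:]:
    b=np.array(C[n]); t0=r.read_clock()
    r.move_to(b+[0,0,.06],R); r.movel(b+[0,0,.0005],velocity=.15); r.dwell(.1)
    f0=np.array(r.read_wrist_force()); p0=r.read_ee_pos()
    hit=r.movel(b+[0,0,.0005]-u*.018,velocity=.04,f_stop=2.6)
    f=np.array(r.read_wrist_force())-f0; p=r.read_ee_pos()
    print(n,hit,"travel",round(float((p0-p)@u),4),"F",f.round(2),round(float(f@u),2))
    r.movel(p+u*.006,velocity=.1); r.movel(p+u*.006+[0,0,.06],velocity=.25)
    print(round(r.read_clock()-t0,2))
E
python3 test.py left right; python3 -c "
from h import *
print(r.read_clock())"
```

```text
left False travel 0.0194 F [0.8  1.36 0.96] 0.98
2.14
right True travel 0.0105 F [-1.41 -0.09  0.17] -1.41
2.32
26.225
```

```bash
python3 test.py middle; python3 - <<'E'
from h import *
r.movel(r.read_ee_pos()+[0,0,.03],velocity=.3)
for c in("top","scene"):
    t=capture(c); cv2.imwrite(f"pics/{c}2.png",t)
    if c=="top": print(rects(c,t,(280,170,410,235),120,.024,60))
print(r.read_clock())
E
```

```text
middle True travel 0.0113 F [-0.42  0.37  0.24] -0.36
2.05
[(0.3997, -0.0192, 66.9, 56.9, 89.9), (0.421, 0.2028, 74.3, 48.7, -81.9), (0.4305, 0.1348, 42.5, 18.3, -5.4), (0.4512, 0.019, 44.3, 40.4, -48.1)]
28.625
```

```bash
cat > test2.py <<'E'
from h import *
import sys
R=Rdown(1)
def F(k=6):
    a=[]
    for _ in range(k): a.append(r.read_wrist_force()); r.dwell(.01)
    return np.mean(a,0),np.std(a,0)
C={"right":[.4505,.0453,0],"middle":[.438,.1252,0]}
for n in sys.argv[1:]:
    b=np.array(C[n])+[0,0,.0005]; t0=r.read_clock()
    r.move_to(b+[0,0,.05],R); r.movel(b,velocity=.15); r.movel(b+u*.006,velocity=.1)
    f0,s0=F(); p0=r.read_ee_pos()
    hit=r.movel(b+u*.02,velocity=.025,f_stop=3.5)
    f,s=F(); p=r.read_ee_pos()
    print(n,hit,"travel",round(float((p-p0)@u),4),"F",(f-f0).round(2),s0.round(2),s.round(2))
    r.movel(p-u*.006,velocity=.1); r.movel(p-u*.006+[0,0,.05],velocity=.25)
    print(round(r.read_clock()-t0,2))
print(r.read_clock())
E
python3 test2.py middle
```

```text
middle True travel 0.0037 F [-0.14  0.39 -0.08] [0.52 0.41 0.36] [0.39 0.26 0.46]
2.08
30.7083
```

View pics/scene2.png

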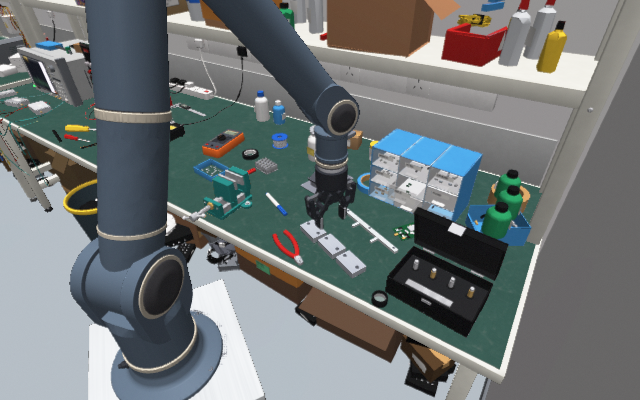

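The scene view shows the three blocks dragged clear of the rail, with the bystanders in place. Now the same test on the right block for comparison.

```bash
python3 test2.py right; python3 - <<'E'
from h import *
t=capture("top"); cv2.imwrite("pics/top3.png",t); print(rects("top",t,(280,170,410,235),120,.024,60))
t=capture("scene"); cv2.imwrite("pics/scene3.png",t); print(rects("scene",t,(290,200,390,290),150,.024,60))
print(r.read_clock())
E
```

```text
right True travel 0.0023 F [ 0.3   0.33 -0.58] [0.24 0.44 0.52] [0.42 0.3  0.55]
2.17
32.8833
[(0.4211, 0.2029, 74.2, 48.7, -81.9), (0.4417, 0.1254, 74.0, 49.0, -81.9), (0.4484, 0.0696, 48.6, 25.3, 8.1)]
[(0.3407, 0.037, 151.5, 19.0, -59.9), (0.4502, 0.0444, 70.9, 44.5, -82.2), (0.4231, 0.1242, 73.5, 25.0, 84.0), (0.5551, 0.0781, 76.9, 40.6, -80.9), (0.4187, 0.2018, 71.5, 44.8, -81.5)]
32.9833
```

```bash
cat > test3.py <<'E'
from h import *
import sys
R=Rdown(1)
p=r.read_ee_pos(); p[2]=.0005
if len(sys.argv)>1: p=np.array([float(a) for a in sys.argv[1:]]+[.0005]); r.move_to(p+[0,0,.05],R)
r.movel(p,velocity=.15); r.movel(p+u*.004,velocity=.1)
tgt=p+u*.0185; h=[]
for k in range(6):
    a=r.read_ee_pos(); hit=r.movel(tgt,velocity=.02,f_stop=3.0); b=r.read_ee_pos()
    h.append((hit,round(float((b-a)@u)*1000,2)))
    if not hit: break
    r.dwell(.1)
print(h); p=r.read_ee_pos()
r.movel(p-u*.004,velocity=.1); r.movel(p-u*.004+[0,0,.05],velocity=.25); print(p,r.read_clock())
E
python3 test3.py
```

```text
[(True, 1.61), (True, 0.17), (True, 0.17), (True, 0.13), (True, 0.13), (True, 0.1)]
[ 0.4588874   0.04721989 -0.00207087] 36.7083
```

```bash
sed -i 's/range(6)/range(3)/' test3.py; python3 test3.py .4442 .1258
```

```text
[(True, 1.08), (True, 2.24), (False, 11.92)]
[0.46288935 0.12845106 0.00058994] 40.0917
```

The middle block slid 12 mm freely and the left one slid freely too, while the right one stopped on every push. So the right block is the rough one. Grasping it now.

```bash
python3 - <<'E'
from h import *
R=Rdown(1); b=np.array([.4503,.0457,.003])
r.move_to(b+[0,0,.05],R); r.movel(b,velocity=.15)
eoat.move_gripper(.03,squeeze=80)
print("w",r.read_gripper_width(),r.read_ee_pos())
r.movel(b+[0,0,.11],velocity=.3)
print(r.read_gripper_width(),r.read_wrist_force(),r.read_clock())
r.move_to(SEAT+sx*.005+sn*.06,Rseat(1))
print(r.read_clock(),r.read_joints())
for x,d in((.005,.003),(-.01,.003),(0,-.004)): print(r.solve_ik(SEAT+sx*x+sn*d,Rseat(1)))
cv2.imwrite("pics/p1.png",cv2.resize(capture("scene")[100:260,240:460],None,fx=3,fy=3))
E
```

```text
w 0.04346334915121942 [0.45150183 0.04612374 0.0041657 ]
0.043416500167140507 [-0.49563384  0.17903177 -6.95416968] 41.825
43.175 [-1.06284087  0.44985786  0.30206944  2.06566676  0.56067802  0.21326481
  0.54938336]
[-0.78063008  0.54933684 -0.02724931  2.01159924  1.1716475   0.26584738
 -0.00247578]
[-0.74420339  0.55097501 -0.08790009  2.03910098  1.30872253  0.28988922
 -0.14065262]
[-0.72843295  0.56506643 -0.09552859  2.01301386  1.27787802  0.29249725
 -0.09680688]
```

View pics/p1.png

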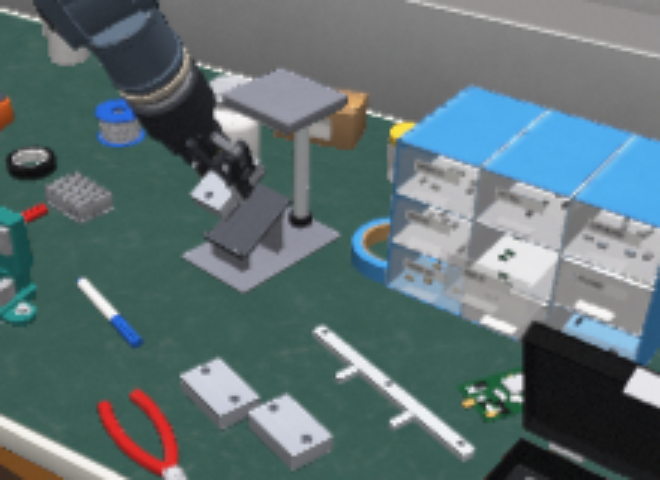

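The block is held parallel to the seat, hovering in front of and above it at crop px (215,190), and clear of the lamp head. Lowering.

```bash
python3 - <<'E'
from h import *
def st(t):
    d=r.read_ee_pos()-SEAT; print(t,"sx %.4f sy %.4f sn %.4f"%(d@sx,d@sv,d@sn),round(r.read_clock(),2))
P=lambda x,d:SEAT+sx*x+sn*d
r.movel(P(.005,.012),velocity=.12)
print(r.movel(P(.005,-.002),velocity=.025,f_stop=5)); st("touch")
d=float((r.read_ee_pos()-SEAT)@sn)+.003
r.movel(P(.005,d),velocity=.05)
print(r.movel(P(-.009,d),velocity=.025,f_stop=6)); st("lip")
x=float((r.read_ee_pos()-SEAT)@sx)
print(r.movel(P(x+.0007,d-.008),velocity=.025,f_stop=5)); st("down")
cv2.imwrite("pics/p2.png",cv2.resize(capture("scene")[120:210,270:390],None,fx=5,fy=5))
E
```

```text
True
touch sx 0.0054 sy 0.0006 sn 0.0034 44.23
True
lip sx -0.0015 sy -0.0002 sn 0.0060 44.88
True
down sx -0.0015 sy -0.0003 sn 0.0035 45.12
```

View pics/p2.png

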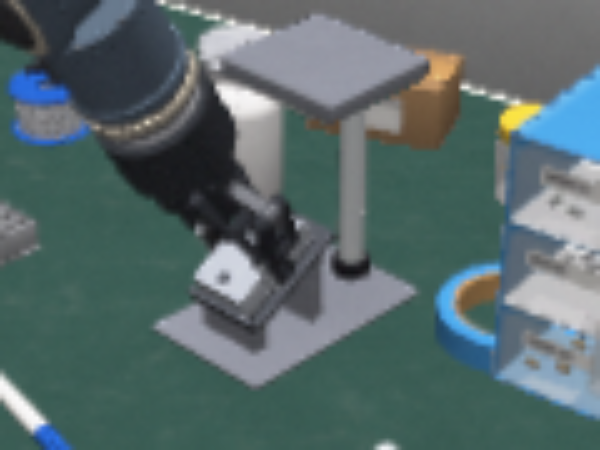

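The block is on the seat with its end at the lip (px 225,285). Contact values match the expected −2 mm and 3 mm, so I'll release, retreat and check.

```bash
python3 - <<'E'
from h import *
eoat.move_gripper(.062); p=r.read_ee_pos()
r.movel(p+sn*.07,velocity=.2); p=r.read_ee_pos()
r.movel(p-su*.08+[0,0,.05],velocity=.25)
t=capture("top"); s=capture("scene")
print(r.read_clock(),rects("top",t,(280,170,410,235),120,.024,60))
cv2.imwrite("pics/p3.png",np.hstack([cv2.resize(s[120:210,270:390],None,fx=3.3,fy=3.3),cv2.resize(t[110:200,180:300],None,fx=3.3,fy=3.3)]))
E
```

```text
46.6167 [(0.3997, -0.0039, 97.4, 56.9, 89.9), (0.4209, 0.2029, 74.3, 48.8, -82.1), (0.4552, 0.1271, 74.1, 48.5, -82.0)]
```

View pics/p3.png

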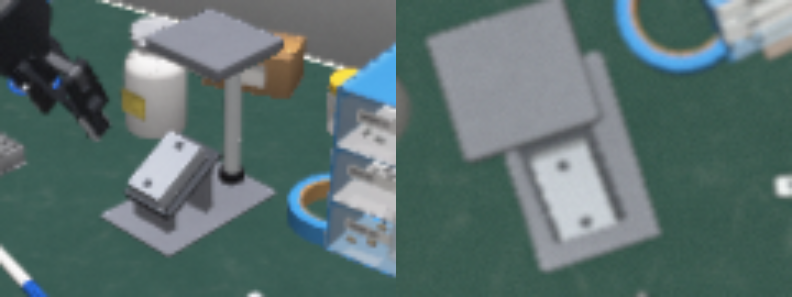

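The block lies flat on the seat, centred between the plate's edges and with its long side up the slope (left px 170,170; right px 578,190). The smooth blocks lie flat on the bench. Handing in.

```bash
python3 -c "
from cell import *
print(ticket.job_done())"
```

```text
the job is handed in; nothing more can be done
None
```

The job is handed in after about 47 of the 58 s: I judged the right-bay block to be the rough one and it now lies on the seat against the lip, the two smooth blocks lie flat on the bench, and I saw no bystander moved; no verdict was returned.

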